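# Park the captive lid screw of a shield box

## Robot

A 6-joint arm with a two-finger parallel gripper is mounted at the origin on the work surface. World frame = base frame: x ahead of the robot, y to its left, z up, the work surface at z = 0. Lengths are in mm, angles in rad, forces in N, time in s.
With the tool pointing down it reaches from about 275 to 725 mm from the base axis. Payload 15.9 kg.
Tool frame: the origin (TCP) lies midway between the tips of the shut fingers; the grasp point (between the pads) lies 19 mm behind it; z points along the fingers, x is the direction in which the jaws open and shut, and the axes are right-handed (so a half turn about z gives the same grasp; the last joint's range is limited). The gripper opens to 85 mm and grips with 20 to 120 N. Pads are 22 mm wide; open, the fingers measure 114 mm over their backs; the gripper's body (76 mm by 85 mm) begins 54 mm behind the grasp point. The pads swing forward as they close: fully open they stand 13 mm farther back than shut.
Start: joints at [1.242, 0.213, -0.034, 1.323, 0, 1.571], TCP at [161.447, 473.202, 231.306] pointing down, gripper open.
Joint ranges: [-2.98, 2.98], [-0.74, 1.72], [-1.14, 1.35], [-2.1, 2.04], [-1.57, 1.44], [-3.14, 3.14]. Speed limits (rad/s): [1.89, 1.89, 2.39, 2.57, 3.14, 3.14].

## Interface

Orientations are given as a unit quaternion [w, x, y, z].
In Python, from plant import manip gives the robot as it stands.
- The arm moves only by the tool carry_out, never from a script. Its argument "plan" is a list of rows, each a list of 4 numbers: the shift along the tool's x, y, z in mm, then the turn about the tool's z in degrees. A call has 1 to 8 rows; each row shifts and turns the commanded pose from where the row before left it, along the tool's axes as they then stand; what a row does not reach is not made up. A row lasts 1/8 s, in which the tool goes at most 62.5 mm and 10.7 degrees, less where a joint would pass 70% of its speed; a pose out of reach is approached as far as the arm can. A call with a gripper value outside its range is refused whole. "jaw" is the closure, from 0 (fully open) to 1 (shut), set as the call begins (left out, the last holds). The fingers move at their own pace and stop on an object; the grip force is fixed at half the most. Time passes only in rows, so rows that do not move let the fingers close. It gives the time, the measured TCP pose, the force and the opening at its end, in the units of the state.
- manip.observe(): the state, without advancing time (a new reading comes with each control period).
- manip.capture(name): name is "scene" or "top" or "wrist"; returns a dict with "image" (420x560x3 uint8, blue, green, red), "fx", "fy", "cx", "cy" (pixels), "k1" (the pictures are not rectified: a ray, as slopes to the right and down, at radius r is drawn at 1 + k1 r^2 times it, then the intrinsics apply), "world_from_camera" (4x4, takes a point from camera to world coordinates). Camera axes: x right, y down, z forward; pixel columns grow to the right and rows downward; lengths in mm; the calibration is good to about 2 mm. A picture is of the moment at which its call begins. There is no depth.
- manip.hand_in(): hands the job in, once; it reports no verdict.
The state is a dict: "time": time; "joint_positions": joint angles; "joint_vel": joint speeds; "effort": joint torques, N m; "eef_pos": TCP position; "tool_rot": TCP orientation; "contact_force": force on the tool from outside, world axes, zero at the start; "moment": the same for the moment, N m; "grip_width": finger opening in mm.
Only numpy, scipy, OpenCV 4.12 (cv2) and the standard library are available. Lean on these libraries where they do the work, as an engineer would, in place of code of your own. Each camera call takes 0.05 s, during which the arm holds its last target.

## Task

Free the lid of the shield box on the repair mat: take its captive screw by the flat paddle head, pull it straight up against its spring until the thread engages, then turn it counter-clockwise (seen from above) to its stop, a little under a quarter turn, and let go so that it stays parked out. The other fixture's screw, with the round head, must not be pulled up.

Things in the scene. Friction and masses are not known exactly. Their poses are not given: they have to be found in the camera images.
- paddle_head (a point): Steel paddle head of the screw to park: 36 mm along its x, 10 mm thick (y), 34 mm tall on a 4 mm high, 22 mm wide flange, seated on a collar 36 mm wide, 12 mm high. Point: on the screw axis (z, up), 12 mm below the paddle's top, 22 mm above its foot, 79 mm above the table when seated; turns and rises with the screw. On a fixed grey box 130 x 92 x 38 mm whose lid has five dark vent slots.
- paddle_lift (a joint): How far the paddle screw is pulled up, m: 0 seated, end stop 0.016. A spring pulls it down with 7.5 N seated, 11.5 N at the stop. Below 0.012 it is locked against turning; above (0.014 to be clear) the thread engages and it can be turned. Once turned and let go it rests at about 0.012.
- paddle_turn (a joint): Turn of the paddle screw, rad: 0 at the start, grows counter-clockwise seen from above, end stop at 1.4. It turns easily (about 0.05 N m) once pulled up and stays where it is left; turned back to near 0 it drops home.
- round_head (a point): The other captive screw, to be left seated: same height and spring, but a round head 26 mm wide, 34 mm tall, with dark grip rings. Point: on its axis, 12 mm below its top. It is on a like fixture whose lid has a round black window instead of slots.
Mind the look-alikes: they are no part of the job. What is shaped like the part that bears paddle_head but red is not meant.

How it is judged:
By the outcome, as a careful person would: the job done as asked, in the order asked, and still so for the second after the job is handed in, with the robot touching nothing.
It also fails if it takes over 32 s, if anything falls off the work surface, if the arm or the gripper's body presses on something with over 40 N, if the wrist force passes 120 N, or if a joint passes its speed limit or range.

## Working session

There is one attempt and no reset: what is moved stays moved. The work goes in short steps, Python scripts to look and compute and a tool call to move; the robot and the scene stay as the last step left them, time stands still between calls to the robot, and variables do not carry over. Pictures are saved under pics/ and viewed, and the job is handed in when it is done.

Besides the shell and the picture viewer there is one more tool, called after "Call:" by a JSON object that holds its "op" and its "data", one argument or row to a line. carry_out: Moves the arm, as the interface text tells. Its arguments: {"type":"object","properties":{"plan":{"type":"array","items":{"type":"array","items":{"type":"number"}}},"jaw":{"type":"number"}},"required":["plan"]}

```bash
mkdir -p pics; python3 - <<'E'
from plant import manip
import cv2
for n in ("scene","top","wrist"):
    c=manip.capture(n); cv2.imwrite(f"pics/{n}0.png",c["image"])
    print(n,c["fx"],c["cx"],c["cy"],c["k1"],c["world_from_camera"])
print(manip.observe())
E
```

```text
scene 465.5281688736558 286.24059742200086 220.40375568877948 -0.10996720449756513 [[ 4.94162385e-01  6.60914300e-01 -5.64797154e-01  1.22471535e+03]
 [ 8.69322821e-01 -3.82393974e-01  3.13133648e-01 -1.46913783e+02]
 [-9.02052243e-03 -6.45729926e-01 -7.63512602e-01  8.93420750e+02]
 [ 0.00000000e+00  0.00000000e+00  0.00000000e+00  1.00000000e+00]]
top 390.1249850630734 283.44635803740715 210.8844501098306 -0.09702743441114199 [[ 9.75921221e-02 -9.70837832e-01  2.18974158e-01  4.00662356e+02]
 [-9.95209293e-01 -9.64925795e-02  1.57367439e-02  1.91216581e+02]
 [ 5.85155506e-03 -2.19460899e-01 -9.75603748e-01  1.02460583e+03]
 [ 0.00000000e+00  0.00000000e+00  0.00000000e+00  1.00000000e+00]]
wrist 344.9297238567086 276.9551583217234 216.7607008534102 -0.06686523681946215 [[ 3.22764665e-01  9.10967671e-01  2.56828492e-01  9.47871111e+01]
 [ 9.46478455e-01 -3.10302616e-01 -8.88302916e-02  4.95170809e+02]
 [-1.22697082e-03  2.71753914e-01 -9.62365993e-01  3.73673179e+02]
 [ 0.00000000e+00  0.00000000e+00  0.00000000e+00  1.00000000e+00]]
{'time': 0.15, 'joint_positions': array([ 1.24200226e+00,  2.13243627e-01, -3.48761314e-02,  1.32347312e+00,
       -2.52890816e-05,  1.57082520e+00]), 'joint_vel': array([-3.20643736e-04,  7.60570015e-06,  1.49189311e-03,  2.49448500e-04,
        5.56944319e-04,  2.07128634e-04]), 'effort': array([-3.23300112e-03, -6.86403179e+01,  4.87251341e+01,  1.30316138e-02,
       -3.10818459e-04, -6.21223990e-06]), 'eef_pos': array([161.38145527, 472.98777177, 230.94498997]), 'tool_rot': array([ 2.42024090e-04,  8.13304687e-01,  5.81837887e-01, -3.16554312e-04]), 'contact_force': array([-0.1616773 , -0.33748244, -0.55435408]), 'moment': array([ 0.00221976, -0.00023828,  0.00168554]), 'grip_width': 85.36049976689286}
```

View pics/scene0.png

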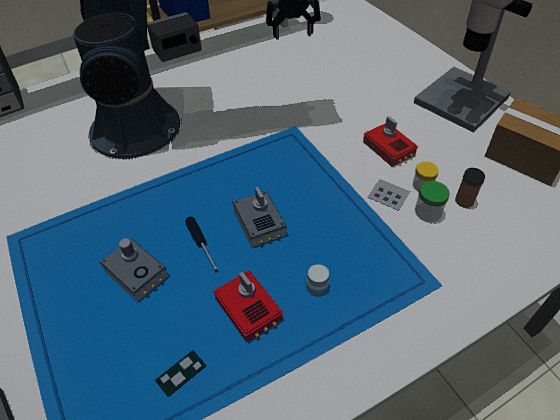

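View pics/top0.png

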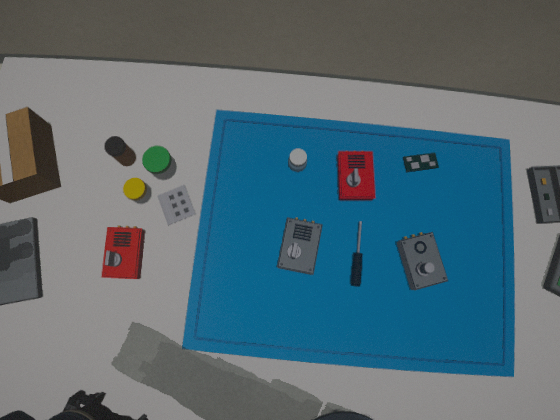

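View pics/wrist0.png

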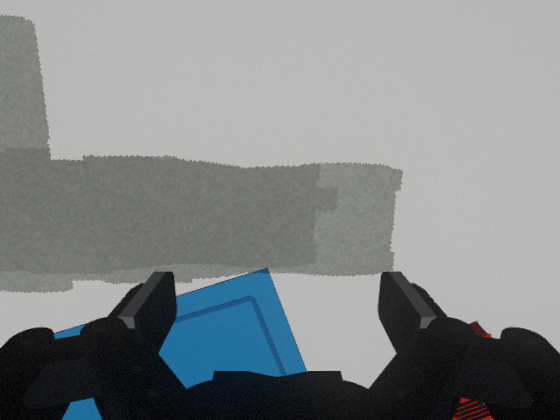

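The target is the grey slotted box: its paddle is at about (294,250) in top and (260,196) in scene. The round-head fixture is at (427,267) in top, and both red boxes are look-alikes. I'll zoom in next.

```bash
cat > h.py <<'E'
import numpy as np,cv2
def ray(c,u,v):
    K=np.array([[c["fx"],0,c["cx"]],[0,c["fy"],c["cy"]],[0,0,1.]])
    p=cv2.undistortPoints(np.array([[[u,v]]],float),K,np.array([c["k1"],0,0,0.]))[0,0]
    # model: drawn = (1+k1 r^2)*ray, same as OpenCV
    W=np.array(c["world_from_camera"]); d=W[:3,:3]@np.array([p[0],p[1],1]); return W[:3,3],d/np.linalg.norm(d)
def onz(c,u,v,z):
    o,d=ray(c,u,v); return o+d*(z-o[2])/d[2]
def tri(*rs):
    A=np.zeros((3,3));b=np.zeros(3)
    for o,d in rs:
        M=np.eye(3)-np.outer(d,d);A+=M;b+=M@o
    p=np.linalg.solve(A,b); return p,[np.linalg.norm((np.eye(3)-np.outer(d,d))@(p-o)) for o,d in rs]
def proj(c,P):
    W=np.linalg.inv(np.array(c["world_from_camera"])); q=W[:3,:3]@np.array(P,float)+W[:3,3]; x,y=q[0]/q[2],q[1]/q[2]
    s=1+c["k1"]*(x*x+y*y); return c["fx"]*x*s+c["cx"],c["fy"]*y*s+c["cy"]
E
python3 - <<'E'
import cv2
t=cv2.imread("pics/top0.png")[210:280,265:335]; s=cv2.imread("pics/scene0.png")[175:255,220:300]
cv2.imwrite("pics/tz.png",cv2.resize(t,(560,560),interpolation=cv2.INTER_CUBIC))
cv2.imwrite("pics/sz.png",cv2.resize(s,(560,560),interpolation=cv2.INTER_CUBIC))
E
```

```text
(no output)
```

View pics/tz.png

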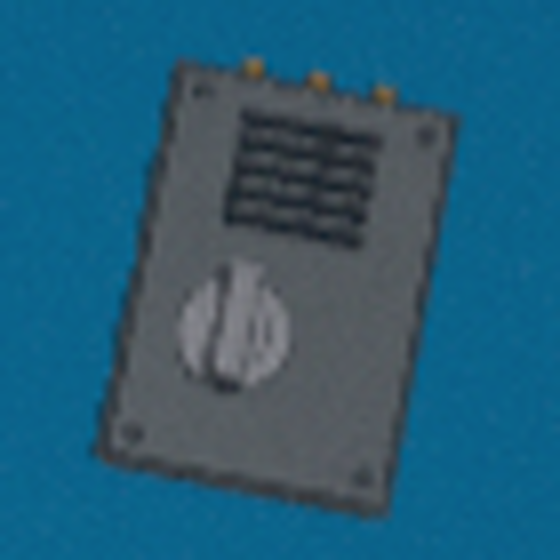

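View pics/sz.png

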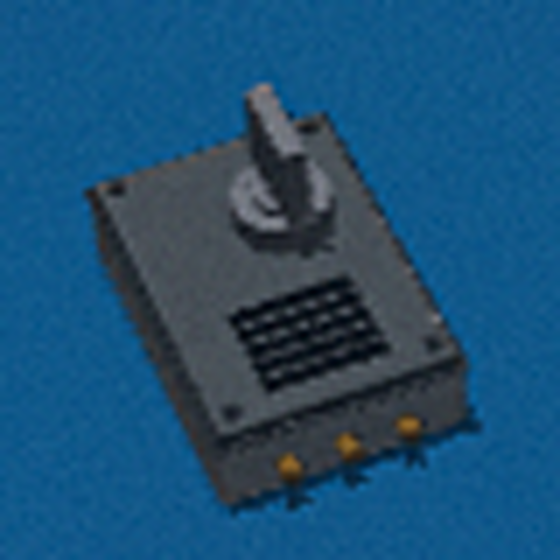

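```bash
python3 - <<'E'
from plant import manip
from h import *
T=manip.capture("top");S=manip.capture("scene")
t=lambda x,y:(265+(x+.5)/8-.5,210+(y+.5)/8-.5)
s=lambda x,y:(220+(x+.5)/7-.5,175+(y+.5)/7-.5)
print("collar",onz(T,*t(235,328),53),onz(S,*s(282,203),53),tri(ray(T,*t(235,328)),ray(S,*s(282,203))))
for a in [(262,86),(290,152)]: print("pad top S",onz(S,*s(*a),91))
for a in [(245,262),(232,375)]: print("pad T",onz(T,*t(*a),91))
# lid corners top, z=41
for a in [(180,65),(457,118),(385,515),(100,458)]: print("lid T",onz(T,*t(*a),41))
for a in [(95,190),(325,117),(465,358),(220,440)]: print("lid S",onz(S,*s(*a),41))
E
```

```text
collar [520.19591576 170.88506897  53.        ] [523.95758002 168.59468051  53.        ] (array([520.58147983, 170.48522808,  48.80528962]), [np.float64(0.3381184803883184), np.float64(0.33811848038828346)])
pad top S [503.8670309  173.50799501  91.        ]
pad top S [536.33072704 167.42690329  91.        ]
pad T [535.70159527 170.52049059  91.        ]
pad T [501.37049852 171.27062583  91.        ]
lid T [604.48729454 196.06633237  41.        ]
lid T [595.96304246 105.88487918  41.        ]
lid T [467.72660347 118.48995453  41.        ]
lid T [476.74773655 208.98378022  41.        ]
lid S [474.93904116 118.35041404  41.        ]
lid S [484.39645131 206.04261332  41.        ]
lid S [608.22609335 194.02402219  41.        ]
lid S [598.19107579 105.92961659  41.        ]
```

Call:
{"op": "carry_out", "data": {
  "plan": [
    [-14.2,36.4,0,0],
    [-14.2,36.4,0,0],
    [-14.2,36.4,0,0],
    [-14.2,36.4,0,0],
    [-14.2,36.4,0,0],
    [-14.2,36.4,0,0],
    [-14.2,36.4,0,0],
    [-14.2,36.4,0,0]
  ],
  "jaw": 0
}}

```text
time: 1.25
eef_pos: [401.2, 270.7, 231.3]
tool_rot: [-0.0, 0.813, 0.582, 0.0]
contact_force: [-0.3, 0.2, 0.4]
grip_width: 85.4
```

Call:
{"op": "carry_out", "data": {
  "plan": [
    [-14.2,36.4,0,0],
    [-14.2,36.4,0,0],
    [-14.2,36.4,0,0],
    [-14.2,36.4,0,0],
    [0,0,0,-7],
    [0,0,0,-6],
    [0,0,0,0],
    [0,0,0,0]
  ]
}}

```text
time: 2.25
eef_pos: [519.7, 170.9, 231.3]
tool_rot: [-0.0, 0.743, 0.669, -0.0]
contact_force: [-0.1, 0.5, 0.3]
grip_width: 85.3
```

```bash
python3 - <<'E'
from plant import manip
from h import *
o=manip.observe();print(o)
c=manip.capture("wrist"); cv2.imwrite("pics/w1.png",c["image"]); 
W=np.array(c["world_from_camera"]);print(W, proj(c,[520.5,170.5,91]))
E
```

```text
{'time': 2.25, 'joint_positions': array([3.17753927e-01, 3.11784743e-01, 9.57127200e-02, 1.35482617e+00,
       1.50625058e-05, 4.21936500e-01]), 'joint_vel': array([ 0.00040544, -0.00140146,  0.00049118,  0.00060019, -0.00051701,
       -0.0064908 ]), 'effort': array([-1.80523982e-01, -7.75106406e+01,  4.88195944e+01, -1.30808952e-03,
       -4.68985425e-03, -8.29012552e-02]), 'eef_pos': array([519.74401246, 170.94804101, 231.2676895 ]), 'tool_rot': array([-2.74525471e-05,  7.42965076e-01,  6.69330183e-01, -4.35597625e-05]), 'contact_force': array([-0.06306113,  0.51840295,  0.25514594]), 'moment': array([-0.00864493, -0.02115547, -0.03657753]), 'grip_width': 85.28231731345589}
[[ 1.03820902e-01  9.57203804e-01  2.70151991e-01  4.49822619e+02]
 [ 9.94595988e-01 -9.98626642e-02 -2.83948684e-02  1.77959803e+02]
 [-2.01578436e-04  2.71640068e-01 -9.62398895e-01  3.74079910e+02]
 [ 0.00000000e+00  0.00000000e+00  0.00000000e+00  1.00000000e+00]] (np.float64(276.9260307989779), np.float64(206.71369288989143))
```

View pics/w1.png

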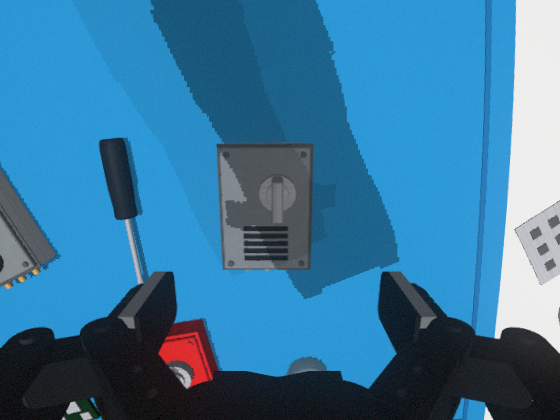

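The wrist view shows the slotted grey box with the paddle at about (278,199), lying nearly straight up and down in the image. Zooming in for position and angle.

```bash
python3 - <<'E'
import cv2
t=cv2.imread("pics/w1.png")[165:235,243:313]
cv2.imwrite("pics/w1z.png",cv2.convertScaleAbs(cv2.resize(t,(560,560),interpolation=cv2.INTER_CUBIC),alpha=1.5))
E
```

```text
(no output)
```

View pics/w1z.png

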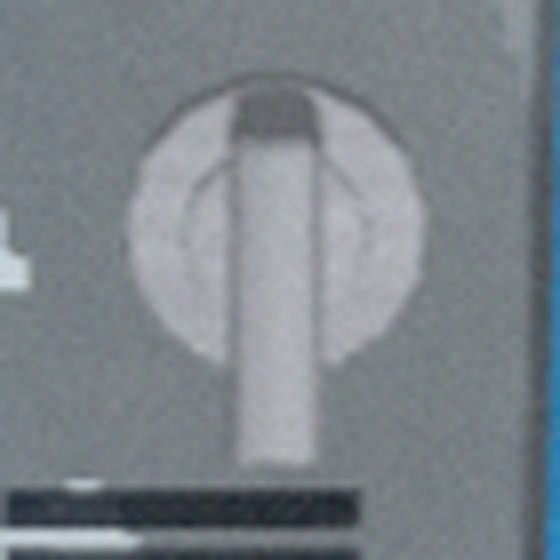

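```bash
python3 - <<'E'
from plant import manip
from h import *
c=manip.capture("wrist");T=manip.capture("top");S=manip.capture("scene")
w=lambda x,y:(243+(x+.5)/8-.5,165+(y+.5)/8-.5)
p=onz(c,*w(278,302),91);print("pad",p)
a,b=onz(c,*w(278,140),91),onz(c,*w(278,465),91);d=b-a;print(np.linalg.norm(d),np.degrees(np.arctan2(d[1],d[0])))
q=onz(c,*w(276.5,223),53);print("collar",q)
print("w collar diam",np.linalg.norm(onz(c,*w(128,223),53)-onz(c,*w(425,223),53)))
o=manip.observe();x=2*.742965*.66933
ax=np.array([2*.742965**2-1,x]);ay=np.array([x,2*.66933**2-1]);print("tool ang",np.degrees(np.arctan2(ax[1],ax[0])))
for r in (p,q): e=(r-o["eef_pos"])[:2];print(e@ax,e@ay)
E
```

```text
pad [516.74503006 171.24387368  91.        ]
35.19709330098213 -5.918191487066314
collar [516.13781731 171.15928604  53.        ]
w collar diam 35.228738886361405
tool ang 84.030788929543
-0.044882921460432434 -3.0409231731014326
-0.19215835939499207 -3.636046664766836
```

The wrist estimate (x≈516.5) is about 4 mm off the fixed cameras (≈520). A 90° wrist turn over the same point will show any bias that is fixed to the hand camera.

Call:
{"op": "carry_out", "data": {
  "plan": [
    [0,0,0,-10],
    [0,0,0,-10],
    [0,0,0,-10],
    [0,0,0,-10],
    [0,0,0,-10],
    [0,0,0,-10],
    [0,0,0,-10],
    [0,0,0,-10]
  ]
}}

```text
time: 3.45
eef_pos: [519.8, 170.9, 231.3]
tool_rot: [0.0, 0.135, 0.991, 0.0]
contact_force: [0.1, 0.1, 0.4]
grip_width: 85.3
```

Call:
{"op": "carry_out", "data": {
  "plan": [
    [0,0,0,-10],
    [0,0,0,0],
    [0,0,0,0]
  ]
}}

```text
time: 3.82
eef_pos: [519.8, 170.9, 231.3]
tool_rot: [0.0, 0.053, 0.999, -0.0]
contact_force: [1.0, -0.2, -0.3]
grip_width: 85.2
```

```bash
python3 - <<'E'
from plant import manip
from h import *
o=manip.observe();print(o["time"],o["eef_pos"],o["tool_rot"],o["joint_positions"])
c=manip.capture("wrist"); cv2.imwrite("pics/w2.png",c["image"]); 
u,v=proj(c,[518,171,70]);u0,v0=int(u)-35,int(v)-35;print(u0,v0)
cv2.imwrite("pics/w2z.png",cv2.convertScaleAbs(cv2.resize(c["image"][v0:v0+70,u0:u0+70],(560,560),interpolation=cv2.INTER_CUBIC),alpha=1.5))
E
```

```text
3.825 [519.81598983 170.92989403 231.31936065] [ 2.43593443e-05  5.30649444e-02  9.98591063e-01 -1.51743840e-06] [ 3.17701827e-01  3.11771166e-01  9.58238575e-02  1.35480471e+00
 -2.04820137e-05 -1.14691474e+00]
242 163
```

View pics/w2z.png

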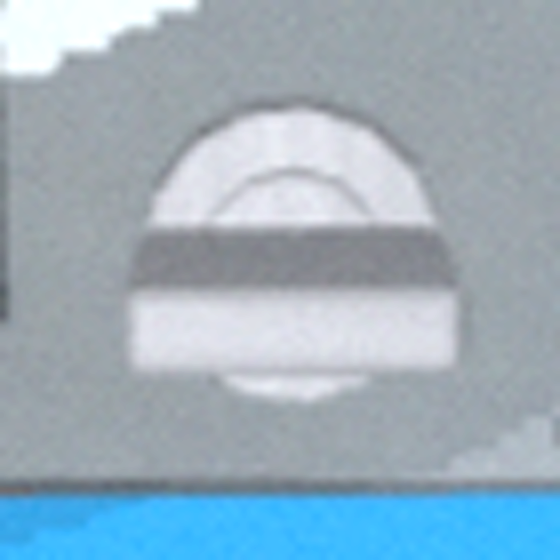

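```bash
python3 - <<'E'
from plant import manip
from h import *
c=manip.capture("wrist")
w=lambda x,y:(242+(x+.5)/8-.5,163+(y+.5)/8-.5)
p2=onz(c,*w(294,331),91)[:2];print(p2)
a,b=onz(c,*w(128,331),91),onz(c,*w(460,331),91);d=b-a;print(np.linalg.norm(d),np.degrees(np.arctan2(d[1],d[0])))
p1=np.array([516.745,171.244])
def R(t):
    t=np.radians(t);return np.array([[np.cos(t),np.sin(t)],[np.sin(t),-np.cos(t)]])
bb=np.linalg.solve(R(84.03)-R(173.92),p2-p1);print("bias tool",bb,"p",p1+R(84.03)@bb,p2+R(173.92)@bb)
E
```

```text
[517.18920141 170.66168439]
35.040321839123024 173.96201785650007
bias tool [-0.01481703  0.51816941] p [517.25881803 171.17536972] [517.25881803 171.17536972]
```

Removing the hand-camera bias puts the screw axis at (517.3, 171.2), with the paddle along −6°. I'll turn back, shift −2.5 mm in tool y and descend.

Call:
{"op": "carry_out", "data": {
  "plan": [
    [0,0,0,10],
    [0,0,0,10],
    [0,0,0,10],
    [0,0,0,10],
    [0,0,0,10],
    [0,0,0,10],
    [0,0,0,10],
    [0,0,0,10]
  ]
}}

```text
time: 4.92
eef_pos: [519.8, 170.9, 231.3]
tool_rot: [-0.0, 0.684, 0.73, -0.0]
contact_force: [-0.8, 0.5, 0.1]
grip_width: 85.1
```

Call:
{"op": "carry_out", "data": {
  "plan": [
    [0,0,0,10],
    [0,-2.5,0,0],
    [0,0,30,0],
    [0,0,30,0],
    [0,0,30,0],
    [0,0,20,0],
    [0,0,10,0],
    [0,0,0,0]
  ]
}}

```text
time: 5.92
eef_pos: [517.1, 171.1, 111.2]
tool_rot: [-0.0, 0.742, 0.671, -0.0]
contact_force: [0.6, -0.1, -0.2]
grip_width: 85.0
```

```bash
python3 - <<'E'
from plant import manip
from h import *
o=manip.observe();print(o["time"],o["eef_pos"],o["tool_rot"],o["contact_force"])
c=manip.capture("wrist"); cv2.imwrite("pics/w3.png",c["image"])
E
```

```text
5.925 [517.1465426  171.10218883 111.20739311] [-1.18116693e-04  7.41702512e-01  6.70728946e-01 -2.27801348e-04] [ 0.64955324 -0.06449536 -0.2279433 ]
```

View pics/w3.png

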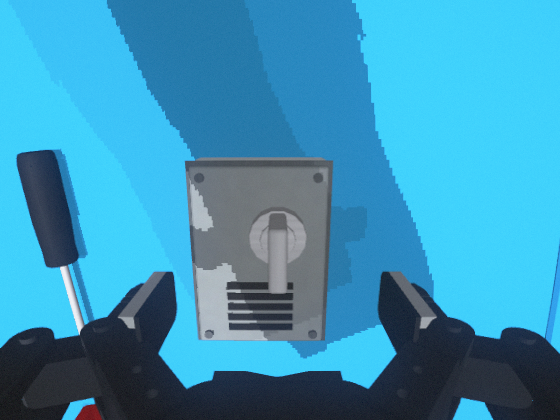

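The paddle, at about (278,255), is centred between the open fingers at columns 175 and 380. Descending to TCP z≈63, then closing.

Call:
{"op": "carry_out", "data": {
  "plan": [
    [0,0,15,0],
    [0,0,15,0],
    [0,0,10,0],
    [0,0,8,0],
    [0,0,0,0],
    [0,0,0,0]
  ]
}}

```text
time: 6.72
eef_pos: [517.6, 171.2, 63.6]
tool_rot: [0.0, 0.742, 0.67, 0.0]
contact_force: [0.3, -0.5, 0.0]
grip_width: 85.3
```

Call:
{"op": "carry_out", "data": {
  "plan": [
    [0,0,0,0],
    [0,0,0,0],
    [0,0,0,0],
    [0,0,0,0],
    [0,0,0,0],
    [0,0,0,0],
    [0,0,0,0],
    [0,0,0,0]
  ],
  "jaw": 1
}}

```text
time: 7.72
eef_pos: [517.4, 171.2, 63.5]
tool_rot: [-0.0, 0.742, 0.67, 0.0]
contact_force: [-1.2, 1.5, 6.2]
grip_width: 9.2
```

```bash
python3 - <<'E'
from plant import manip
from h import *
o=manip.observe();print(o["time"],o["eef_pos"],o["tool_rot"],o["contact_force"],o["moment"],o["grip_width"])
c=manip.capture("wrist"); cv2.imwrite("pics/w4.png",c["image"])
E
```

```text
7.725 [517.39421739 171.22088413  63.45909477] [-1.51128578e-05  7.42189236e-01  6.70190362e-01  1.27467686e-04] [-1.15443837  1.53050363  6.24191121] [0.20187222 0.29088326 0.06683517] 9.171593279915454
```

View pics/w4.png

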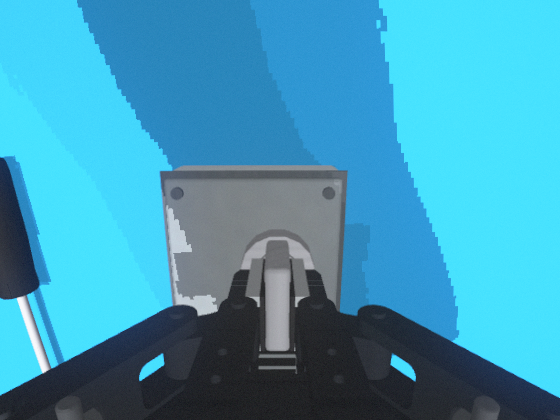

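The grip is firm on the paddle, with the opening at about 9.2 mm and side forces small. Next I pull up 15 mm.

Call:
{"op": "carry_out", "data": {
  "plan": [
    [0,0,-3,0],
    [0,0,-3,0],
    [0,0,-3,0],
    [0,0,-3,0],
    [0,0,-3,0],
    [0,0,0,0],
    [0,0,0,0]
  ]
}}

```text
time: 8.65
eef_pos: [517.3, 171.2, 78.1]
tool_rot: [-0.0, 0.742, 0.67, -0.0]
contact_force: [3.4, 3.3, -11.8]
grip_width: 8.8
```

```bash
python3 - <<'E'
from plant import manip
from h import *
o=manip.observe();print(o["time"],o["eef_pos"],o["contact_force"],o["moment"],o["grip_width"])
c=manip.capture("wrist"); cv2.imwrite("pics/w5.png",c["image"])
c=manip.capture("scene"); cv2.imwrite("pics/s5.png",cv2.resize(c["image"][160:260,200:320],(720,600),interpolation=cv2.INTER_CUBIC))
E
```

```text
8.65 [517.30662656 171.17749154  78.11515227] [  3.42285724   3.26518859 -11.76700705] [ 0.74938449 -0.91856123  0.00486558] 8.767060938993167
```

View pics/w5.png

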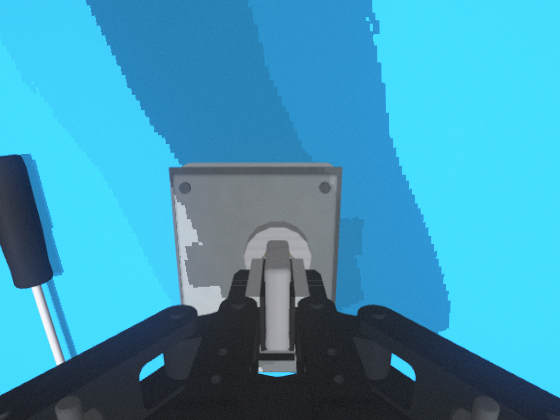

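View pics/s5.png

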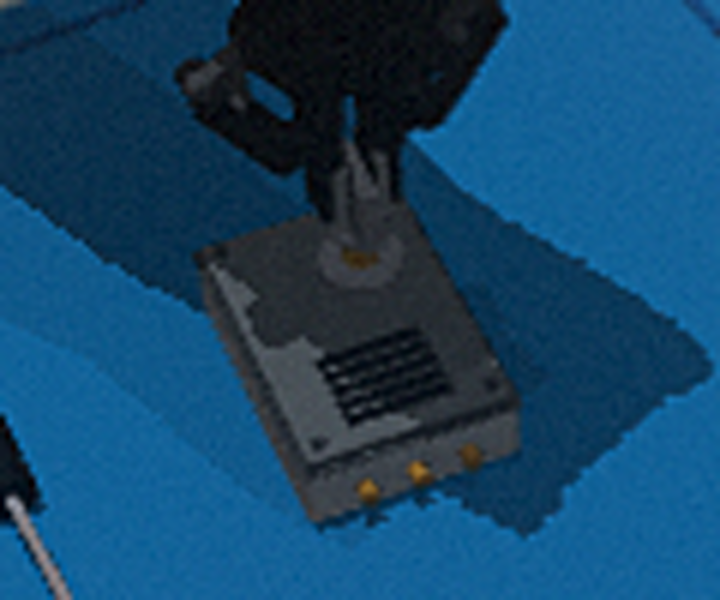

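The screw is up about 14.6 mm with −11.8 N, matching the spring, and the brass thread shows below the paddle. I'll add 0.5 mm and start turning CCW, which is negative about tool z.

Call:
{"op": "carry_out", "data": {
  "plan": [
    [0,0,-0.5,0],
    [0,0,0,-5],
    [0,0,0,-7],
    [0,0,0,-7],
    [0,0,0,-7],
    [0,0,0,-7],
    [0,0,0,-7],
    [0,0,0,0]
  ]
}}

```text
time: 9.75
eef_pos: [517.5, 170.4, 78.5]
tool_rot: [0.0, 0.468, 0.884, -0.001]
contact_force: [6.7, -2.4, -12.2]
grip_width: 9.1
```

```bash
python3 - <<'E'
from plant import manip
from h import *
o=manip.observe();print(o["time"],o["eef_pos"],o["contact_force"],o["moment"],o["grip_width"])
c=manip.capture("wrist"); cv2.imwrite("pics/w6.png",c["image"])
E
```

```text
9.75 [517.47852045 170.37274681  78.5344471 ] [  6.71603609  -2.37668418 -12.20819359] [-0.48486461 -1.27908403  0.07679497] 9.090929332316932
```

View pics/w6.png

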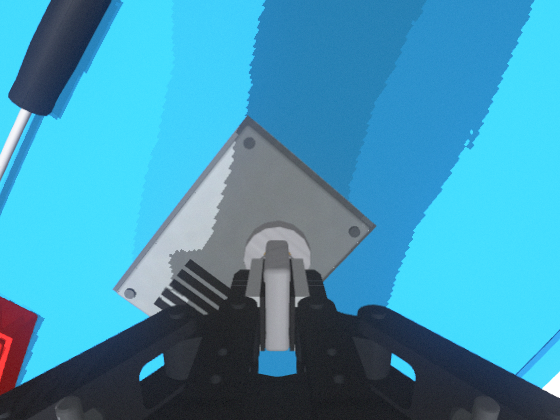

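The paddle turns with the jaws and stays square between the pads after 40°. I'll go on to the stop.

Call:
{"op": "carry_out", "data": {
  "plan": [
    [0,0,0,-7],
    [0,0,0,-7],
    [0,0,0,-7],
    [0,0,0,-7],
    [0,0,0,-6],
    [0,0,0,-4],
    [0,0,0,0],
    [0,0,0,0]
  ]
}}

```text
time: 10.8
eef_pos: [518.2, 169.9, 78.7]
tool_rot: [0.001, 0.155, 0.988, -0.001]
contact_force: [9.6, -7.0, -11.7]
grip_width: 8.8
```

```bash
python3 - <<'E'
from plant import manip
from h import *
o=manip.observe();print(o["time"],o["eef_pos"],o["contact_force"],o["moment"],o["grip_width"],o["tool_rot"])
E
```

```text
10.8 [518.15456507 169.94095471  78.74340776] [  9.6356358   -6.99324373 -11.66696711] [-1.37940977 -2.03263685  0.03632944] 8.842744360242165 [ 9.15467835e-04  1.55495623e-01  9.87835555e-01 -1.09023445e-03]
```

The tool has turned 78° with no stop torque yet, and side force has crept up to 12 N. I'll ease the tool toward that force and turn the rest.

Call:
{"op": "carry_out", "data": {
  "plan": [
    [-0.6,-0.5,0,0],
    [-0.6,-0.5,0,0],
    [0,0,0,-2],
    [0,0,0,-2],
    [0,0,0,-2],
    [0,0,0,0]
  ]
}}

```text
time: 11.55
eef_pos: [518.4, 169.7, 78.7]
tool_rot: [0.0, 0.103, 0.995, -0.0]
contact_force: [5.8, 3.1, -11.1]
grip_width: 8.8
```

```bash
python3 - <<'E'
from plant import manip
from h import *
o=manip.observe();print(o["time"],o["eef_pos"],o["contact_force"],o["moment"],o["grip_width"],o["tool_rot"])
q=o["tool_rot"];print(np.degrees(2*np.arctan2(q[2],q[1])))
c=manip.capture("wrist"); cv2.imwrite("pics/w7.png",c["image"])
E
```

```text
11.55 [518.36330094 169.67830752  78.65277044] [  5.75085779   3.1373624  -11.07196762] [ 0.5915766  -1.17816352 -0.97050928] 8.768423883840109 [ 9.38124294e-05  1.03374279e-01  9.94642521e-01 -6.75423564e-05]
168.132980160642
```

View pics/w7.png

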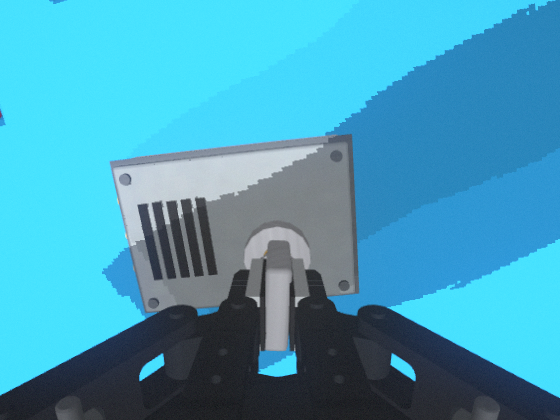

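The yaw moment has reached −0.97 N m at 84° of tool turn, so the screw is against its stop. I'll ease the torque, lower to the rest height and open.

Call:
{"op": "carry_out", "data": {
  "plan": [
    [0,0,0,2],
    [0,0,1.5,0],
    [0,0,1,0],
    [0,0,0,0]
  ]
}}

```text
time: 12.1
eef_pos: [518.3, 169.7, 76.1]
tool_rot: [0.0, 0.121, 0.993, -0.0]
contact_force: [5.5, 2.3, -11.5]
grip_width: 8.7
```

```bash
python3 - <<'E'
from plant import manip
o=manip.observe();print(o["time"],o["eef_pos"],o["contact_force"],o["moment"],o["grip_width"])
E
```

```text
12.1 [518.34930582 169.68580141  76.10159308] [  5.45604558   2.25887304 -11.54651685] [ 0.56411742 -1.18278792 -0.55266458] 8.684112772979763
```

Call:
{"op": "carry_out", "data": {
  "plan": [
    [0,0,0,0],
    [0,0,0,0],
    [0,0,0,0],
    [0,0,0,0],
    [0,0,0,0],
    [0,0,0,0],
    [0,0,0,0],
    [0,0,0,0]
  ],
  "jaw": 0
}}

```text
time: 13.1
eef_pos: [518.2, 169.8, 76.3]
tool_rot: [0.0, 0.12, 0.993, 0.0]
contact_force: [-0.2, -0.6, -0.6]
grip_width: 85.5
```

Call:
{"op": "carry_out", "data": {
  "plan": [
    [0,0,-15,0],
    [0,0,-25,0],
    [0,0,-30,0],
    [0,0,-30,0],
    [0,0,-30,0],
    [0,0,-20,0],
    [0,0,0,0],
    [0,0,0,0]
  ]
}}

```text
time: 14.1
eef_pos: [517.9, 169.8, 225.9]
tool_rot: [-0.0, 0.12, 0.993, -0.0]
contact_force: [0.1, 0.1, 0.4]
grip_width: 85.5
```

```bash
python3 - <<'E'
from plant import manip
from h import *
o=manip.observe();print(o["time"],o["eef_pos"],o["contact_force"],o["tool_rot"],o["grip_width"])
c=manip.capture("wrist"); cv2.imwrite("pics/w8.png",cv2.convertScaleAbs(cv2.resize(c["image"][140:280,187:367],(720,560),interpolation=cv2.INTER_CUBIC),alpha=1.2))
c=manip.capture("scene"); cv2.imwrite("pics/s8.png",cv2.resize(c["image"][160:260,200:320],(720,600),interpolation=cv2.INTER_CUBIC));cv2.imwrite("pics/s8f.png",c["image"])
E
```

```text
14.1 [517.93192972 169.75295924 225.93988561] [0.12387616 0.11001427 0.39287385] [-2.09423897e-04  1.20471963e-01  9.92716702e-01 -1.09759440e-04] 85.47401808411253
```

View pics/w8.png

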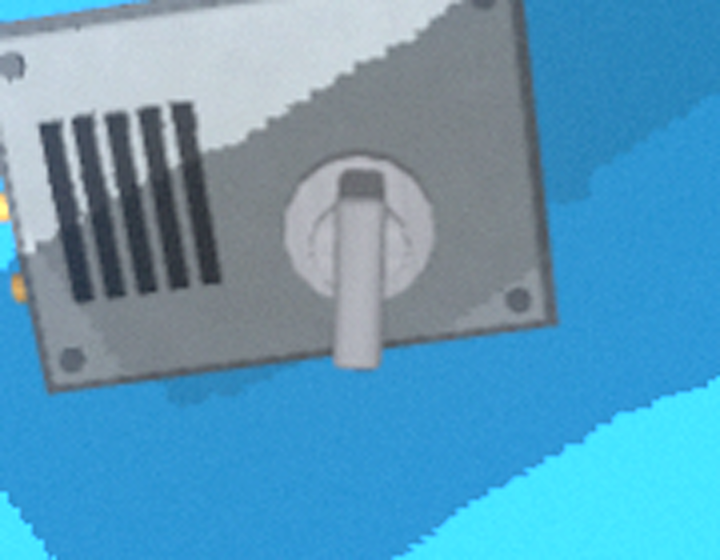

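View pics/s8.png

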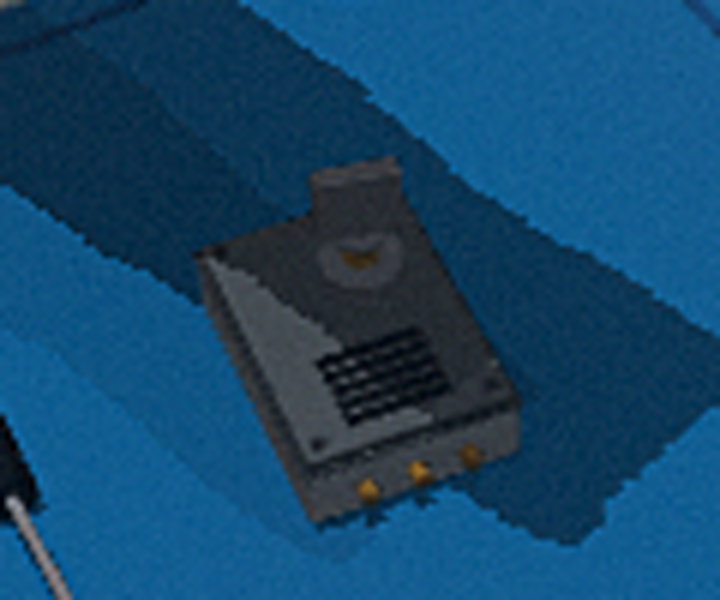

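View pics/s8f.png

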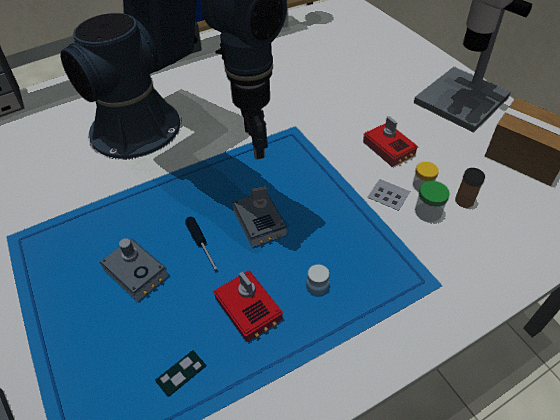

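The paddle stands out of its collar with the brass thread showing, and the round-head and red fixtures look unchanged. I'll measure its angle before handing in.

```bash
python3 - <<'E'
from plant import manip
from h import *
c=manip.capture("wrist")
w=lambda x,y:(187+(x+.5)/4-.5,140+(y+.5)/4-.5)
A=lambda p,q,z:(lambda d:(np.linalg.norm(d),np.degrees(np.arctan2(d[1],d[0]))))(onz(c,*w(*q),z)-onz(c,*w(*p),z))
print("paddle",A((360.5,197),(357,368),103))
print("side L",A((339,197),(334,366),103),"R",A((382,199),(380,368),103))
print("slot", A((182,102),(210,284),41), "box",A((50,390),(553,323),41))
E
```

```text
paddle (np.float64(35.15743920174347), np.float64(75.00647917666902))
side L (np.float64(34.743817780273396), np.float64(74.25286368627475)) R (np.float64(34.755087423997374), np.float64(75.73355524282442))
slot (np.float64(44.9451959814956), np.float64(83.03801535250587)) box (np.float64(126.99164754130285), np.float64(174.09804383721308))
```

```bash
python3 - <<'E'
from plant import manip
print(manip.hand_in())
E
```

```text
the job is handed in; nothing more can be done
None
```

The paddle screw on the grey slotted box is parked out, and the job was handed in at about 14 s. I gripped it by the paddle, pulled it up about 15 mm, turned it counter-clockwise to its stop, lowered it to rest height and let go.

**Final checks**
- **Lift:** the pull held −11 to −12 N, as the spring predicts. After release the thread still shows below the raised paddle.
- **Turn:** the yaw moment rose to about 1 N m at the end, which means the screw was against its stop. The paddle's direction went from −5.9° to 75.0°, a turn of about 81° against the 80.2° stop; the difference is within measuring error.
- **Hands off:** the gripper is open and about 150 mm higher, with contact force near zero.
- **Other fixtures:** the round-head screw and the red look-alikes were not touched and look unchanged in the scene picture.

**What disagreed**
- **Screw position:** the cameras differed by up to 8 mm along x (516 to 524 mm). I used the hand camera in two orientations 90° apart to settle it at 517.3 mm.
- **Side force:** it crept up to about 12 N during the turn, so the axis estimate was probably 1–2 mm off. I shifted the tool slightly to ease it.

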